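# Find the soft foot of a jig plate and press its shim flat

### The arm

A 6-joint arm with a two-finger parallel gripper is mounted at the origin on a cart in front of the work surface, level with it; the furniture and walls round the work are solid. World frame = base frame: x ahead of the robot, y to its left, z up, the work surface at z = 0. Lengths are in m, angles in rad, forces in N, time in s.
With the tool pointing down it reaches from about 0.35 to 0.725 m from the base axis. Payload 4.3 kg.
Tool frame: the origin (TCP) lies midway between the tips of the shut fingers; the grasp point (between the pads) lies 19 mm behind it; z points along the fingers, y is the line along which they close (so a half turn about z gives the same grasp; the last joint's range is limited). The gripper opens to 85 mm and grips with 20 to 120 N. Pads are 22 mm wide; open, the fingers measure 114 mm over their backs; the gripper's body (76 mm by 85 mm) begins 54 mm behind the grasp point. The pads swing forward as they close: fully open they stand 13 mm farther back than shut.
Start: joints at [1.077, 0.377, 0.081, 1.274, 0, 1.46], TCP at [0.215, 0.533, 0.231] pointing down, gripper open.
Joint ranges: [-2.72, 2.72], [-0.84, 1.66], [-1.02, 1.22], [-1.77, 2.12], [-1.37, 1.28], [-3.14, 3.14]. Speed limits (rad/s): [2.57, 2.57, 3.14, 3.14, 3.14, 3.14].

### API

Orientations are given as a 3x3 rotation matrix whose columns are the frame's x, y, z axes.
In Python, from rig import manip gives the robot as it stands.
- The arm moves only by the tool send_rows, never from a script. Its argument "moves" is one flat list of numbers, 4 for each row, row after row: the shift along the world's x, y, z in mm, then the turn about the world's z in degrees. In form: [tx, ty, tz, yaw, tx, ty, tz, yaw, ...]. A call has 1 to 10 rows; each row is the pose to reach, as a shift and turn from the pose commanded when the call began; what a row does not reach only later rows make up. A row lasts 1/10 s, in which the tool goes at most 50 mm and 8.59 degrees, less where a joint would pass 70% of its speed; a pose out of reach is approached as far as the arm can. A call with a gripper value outside its range is refused whole. "fingers" is the opening, from -1 (shut) to 1 (fully open), set as the call begins (left out, the last holds). The fingers move at their own pace and stop on an object; "grip_force" is the grip in N (left out, the last holds). Time passes only in rows, so rows that repeat a pose let the fingers close. It gives the time, the measured TCP pose, the force, the opening and the grip force at its end, in the units of the state.
- manip.get_state(): the state, without advancing time (a new reading comes with each control period).
- manip.grab_frame(name): name is "scene" or "side" or "wrist"; returns (picture, depth): 400x640x3 uint8, red, green, blue; 400x640 float32, m along the optical axis (not along the pixel's ray), 0 where there is no reading.
- manip.get_calibration(name): a dict with "fx", "fy", "cx", "cy" (pixels), "rvec" (rotation vector, rad) and "tvec" (3), from world to camera coordinates, as OpenCV has them; the wrist camera has in their place "tool_from_camera" (4x4, takes a point from camera to tool coordinates, whose origin is the TCP and whose axes are the flange's). Camera axes: x right, y down, z forward; pixel columns grow to the right and rows downward; lengths in m; the calibration is good to about 2 mm. A picture is of the moment at which its call begins: read the wrist's pose just before it. get_calibration takes no time and is no camera call.
- manip.sign_off(): hands the job in; it is judged then, once.
The state is a dict: "clock": time; "qpos": joint angles; "qd": joint speeds; "joint_torque": joint torques, N m; "tool_pos": TCP position; "eef_rot": TCP orientation; "contact_force": force on the tool from outside, world axes, zero at the start; "wrist_torque": the same for the moment, N m; "gripper_width": finger opening in m; "finger_force": force on a finger pad.
Only numpy, scipy, OpenCV 4.12 (cv2) and the standard library are available. Lean on these libraries where they do the work, as an engineer would, in place of code of your own. Each camera call takes 0.05 s, during which the arm holds its last target. There are 200 camera calls.

### The job

The jig plate stands on four feet and rocks at one corner. With the fingertips, press down on its corner lugs one at a time until you find the one that gives, then let go and press the hinged shim in front of that lug fully flat. Leave the other three shims standing, do not pick up or push the plate out of place, leave the other things alone, and finish with the hand clear.

Things in the scene. Friction and masses are not known exactly. Their poses are not given: they have to be found in the camera images.
- plate: the jig plate: aluminium slab 170 x 104 x 12 mm, four lugs (36 mm wide in x; 199 mm in y over the lugs) standing out left and right near its corners, two low dark strips (8 mm high) on top. About 0.8 kg, loose on four feet; a sideways push shifts it. Origin: centre of its underside, 40 mm above the bench (top at 52 mm); z up, x away from the robot, y left at yaw 0 (drawn within 0.15 rad)
- bed: the fixed dark steel bed plate under it all, 250 x 220 x 10 mm. Origin on the bench, directly under the origin of the plate, same axes; the bed reaches from x = -145 to +105 mm. It carries the four feet, and a shim (a hinged steel leaf 24 mm wide, 44 mm long) on the robot side (-x) of each lug. A fixed bench vice 200 mm high stands to the left of it, toward the robot: pass over it
- lug_fl (a point): where to press the front left lug (front = nearest the robot): on its top face, straight above its foot, 52 mm above the bench. Three lugs stand on solid feet and give under 1 mm. One, drawn at random, alike to look at, has a sprung foot: it sinks 4 mm under some 3 to 8 N, the corner across from it rises, and it comes back when let go
- lug_fr (a point): where to press the front right lug (front = nearest the robot): on its top face, straight above its foot, 52 mm above the bench. Three lugs stand on solid feet and give under 1 mm. One, drawn at random, alike to look at, has a sprung foot: it sinks 4 mm under some 3 to 8 N, the corner across from it rises, and it comes back when let go
- lug_bl (a point): where to press the back left lug (front = nearest the robot): on its top face, straight above its foot, 52 mm above the bench. Three lugs stand on solid feet and give under 1 mm. One, drawn at random, alike to look at, has a sprung foot: it sinks 4 mm under some 3 to 8 N, the corner across from it rises, and it comes back when let go
- lug_br (a point): where to press the back right lug (front = nearest the robot): on its top face, straight above its foot, 52 mm above the bench. Three lugs stand on solid feet and give under 1 mm. One, drawn at random, alike to look at, has a sprung foot: it sinks 4 mm under some 3 to 8 N, the corner across from it rises, and it comes back when let go
- leaf_fl (a point): where to press the front left shim: fixed to the bed, on the top of the leaf once flat, 36 mm above the bench, 54 mm in front (-x) of lug_fl. Its hinge is along y, 26 mm in front of lug_fl, 34.5 mm up. As found the leaf stands at 26 to 29 deg, free end to the robot, about 57 mm up, 39 mm before the hinge. 7 to 17 N down turns it flat; it stays, unless its lug is then pressed with over 15 N
- leaf_fr (a point): where to press the front right shim: fixed to the bed, on the top of the leaf once flat, 36 mm above the bench, 54 mm in front (-x) of lug_fr. Its hinge is along y, 26 mm in front of lug_fr, 34.5 mm up. As found the leaf stands at 26 to 29 deg, free end to the robot, about 57 mm up, 39 mm before the hinge. 7 to 17 N down turns it flat; it stays, unless its lug is then pressed with over 15 N
- leaf_bl (a point): where to press the back left shim: fixed to the bed, on the top of the leaf once flat, 36 mm above the bench, 54 mm in front (-x) of lug_bl. Its hinge is along y, 26 mm in front of lug_bl, 34.5 mm up. As found the leaf stands at 26 to 29 deg, free end to the robot, about 57 mm up, 39 mm before the hinge. 7 to 17 N down turns it flat; it stays, unless its lug is then pressed with over 15 N
- leaf_br (a point): where to press the back right shim: fixed to the bed, on the top of the leaf once flat, 36 mm above the bench, 54 mm in front (-x) of lug_br. Its hinge is along y, 26 mm in front of lug_br, 34.5 mm up. As found the leaf stands at 26 to 29 deg, free end to the robot, about 57 mm up, 39 mm before the hinge. 7 to 17 N down turns it flat; it stays, unless its lug is then pressed with over 15 N
- dip (a joint): how far the sprung foot under the rocking lug is pressed down, m: 0 at rest, 0.004 fully down; wherever that foot is drawn
- shim_1 (a joint): angle of the shim that belongs to the rocking lug (which of the four places it is at is drawn at random), rad: 0 to 0.05 as found, standing; 0.5 flat
- shim_2 (a joint): angle of one of the three shims at solid lugs (place drawn at random, the number says nothing), rad: 0 to 0.05 as found, standing; 0.5 flat
- shim_3 (a joint): angle of one of the three shims at solid lugs (place drawn at random, the number says nothing), rad: 0 to 0.05 as found, standing; 0.5 flat
- shim_4 (a joint): angle of one of the three shims at solid lugs (place drawn at random, the number says nothing), rad: 0 to 0.05 as found, standing; 0.5 flat
- soft_jaw: bystander: loose black steel block 40 x 75 x 30 mm on the bench behind the bed; origin at the centre of its underside
- end_cap: bystander: loose plain round cap, 44 mm across, 34 mm high, on the bench behind the bed; origin at the centre of its underside
- chuck_key: bystander: loose T-shaped key 90 x 85 x 19 mm lying on the bench to the right of the bed; origin at the centre of its underside

How it is judged:
On the way, in this order (a step that is already met when the one before it is completed fails the run):
1. the fingers press on the plate and the rocking lug sinks by more than 2.5 mm (value of joint dip above 0.0025 m and contact force between the fingers and plate above 0.5 N), for 0.1 s.
2. the plate is let go and comes back up (value of joint dip below 0.0015 m and contact force between the fingers and plate below 0.2 N), for 0.1 s.
3. the shim at the rocking lug is flat (value of joint shim_1 above 0.4 rad), for 0.2 s.
At the end, for the whole second after the job is handed in: The shim at the rocking lug is flat (over 0.4 of 0.5 rad), the other three still stand (under 0.2 rad), and the plate lies level on its feet (within 0.02 rad, foot up within 1.5 mm), at rest, within 15 mm of where it was (value of joint shim_1 above 0.4 rad and value of joint each of shim_2, shim_3, shim_4 below 0.2 rad and value of joint dip below 0.0015 m and angle between plate's own z axis and vertical below 0.02 rad and distance of plate from where it was at the start of the episode below 0.015 m and linear speed of plate below 0.01 m/s); the robot touches nothing.
It fails at once if a shim at a solid lug is pressed down (over 0.25 rad) (value of joint any of shim_2, shim_3, shim_4 above 0.25 rad).
It fails at once if the plate is lifted by more than 15 mm or shifted by more than 20 mm (height (world z) of plate above 0.055 m or distance of plate from where it was at the start of the episode above 0.02 m).
It fails at once if a bystander is moved by more than 30 mm (distance of any of soft_jaw, end_cap, chuck_key from where it was at the start of the episode above 0.03 m).
It also fails if it takes over 56 s, if anything falls off the work surface, if the arm or the gripper's body presses on something with over 40 N, if the wrist force passes 120 N, or if a joint passes its speed limit or range.

## Working session

There is one attempt and no reset: what is moved stays moved. The work goes in short steps, Python scripts to look and compute and a tool call to move; the robot and the scene stay as the last step left them, time stands still between calls to the robot, and variables do not carry over. Pictures are saved under pics/ and viewed, at most 10 in all, crops included, and the job is handed in when it is done.

Besides the shell and the picture viewer there is one more tool, called as name(argument=value, ...) on one line, values as JSON. send_rows: Moves the arm, as the interface text tells. Its arguments: {"type":"object","properties":{"moves":{"type":"array"},"fingers":{"type":"number"},"grip_force":{"type":"number"}},"required":["moves"]}

```bash
mkdir -p pics; python3 - <<'E'
from rig import manip
import cv2,numpy as np
s=manip.get_state();print(s['clock'],s['tool_pos'],s['eef_rot'],s['gripper_width'],s['contact_force'])
for n in ['scene','side']:
    p,d=manip.grab_frame(n);cv2.imwrite(f'pics/{n}.png',p[:,:,::-1]);np.savez(f'{n}.npz',p=p,d=d);c=manip.get_calibration(n);print(n,c)
E
```

```text
0.0 [0.21497563 0.5325912  0.23035961] [[-9.27253432e-01  3.74433055e-01 -9.79548093e-04]
 [ 3.74434264e-01  9.27251707e-01 -1.80360102e-03]
 [ 2.32959803e-04 -2.03917160e-03 -9.99997894e-01]] 0.08529129121479245 [-0.86900516 -0.07815177  0.19892392]
scene {'fx': 467.9826846810469, 'fy': 467.9826846810469, 'cx': 324.6800344823081, 'cy': 194.34014583513348, 'rvec': array([ 1.83844007, -1.10574527,  0.64127031]), 'tvec': array([-0.51183939,  0.19937921,  0.60283035])}
side {'fx': 408.0914891282952, 'fy': 408.0914891282952, 'cx': 323.7117075476803, 'cy': 190.0472261831209, 'rvec': array([ 0.71418732, -2.40692523,  1.3939639 ]), 'tvec': array([0.28298708, 0.34713483, 0.3992893 ])}
```

View pics/scene.png

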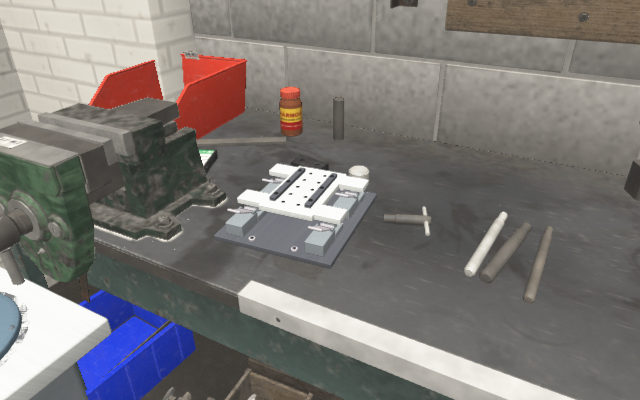

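View pics/side.png

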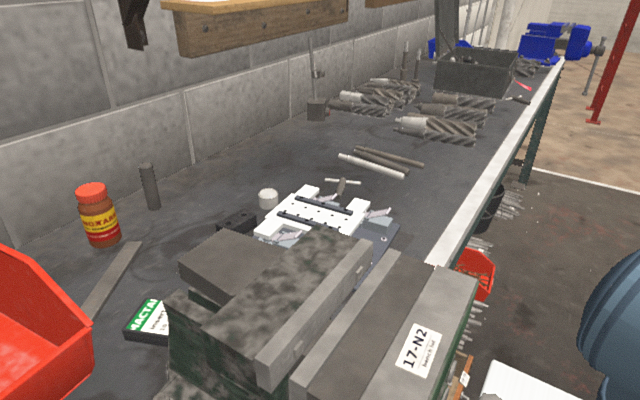

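```bash
cat >h.py <<'E'
import cv2,numpy as np
from rig import manip
def world(n,p,d):
    c=manip.get_calibration(n);R=cv2.Rodrigues(c['rvec'])[0]
    v,u=np.mgrid[:400,:640];P=np.stack([(u-c['cx'])/c['fx']*d,(v-c['cy'])/c['fy']*d,d],-1)
    return (P-c['tvec'])@R
E
python3 - <<'E'
from h import *
for n in ['scene','side']:
    f=np.load(n+'.npz');p,d=f['p'],f['d'];W=world(n,p,d)
    g=p.min(2)
    m=(d>0)&(np.abs(W[...,2]-.052)<.006)&(g>140)&(W[...,0]>.3)&(W[...,0]<.8)
    k,l,st,ce=cv2.connectedComponentsWithStats(m.astype(np.uint8));i=1+st[1:,4].argmax();m=l==i
    Q=W[m];print(n,st[i],np.median(Q[:,2]),cv2.minAreaRect((Q[:,:2]*1000).astype(np.float32)))
    if n=='scene':
        # top view map
        im=np.zeros((600,600,3),np.uint8)
        mm=(d>0)&(W[...,2]<.1)&(W[...,2]>-.02)
        x=((0.85-W[...,0][mm])*1200).astype(int);y=((0.25-W[...,1][mm])*1200).astype(int)
        ok=(x>=0)&(x<600)&(y>=0)&(y<600)
        for a,b,c in zip(x[ok],y[ok],p[mm][ok]): cv2.circle(im,(int(b),int(a)),1,c[::-1].tolist(),-1)
        cv2.imwrite('pics/top.png',im)
E
```

```text
scene [ 237  164  131   58 3091] 0.05074870994092637 ((520.1499633789062, -260.1784973144531), (172.54812622070312, 199.2710418701172), 5.2070770263671875)
side [ 254  185  116   55 2473] 0.05072656832130118 ((522.877685546875, -257.3094482421875), (170.29779052734375, 199.96615600585938), 5.522892951965332)
```

View pics/top.png

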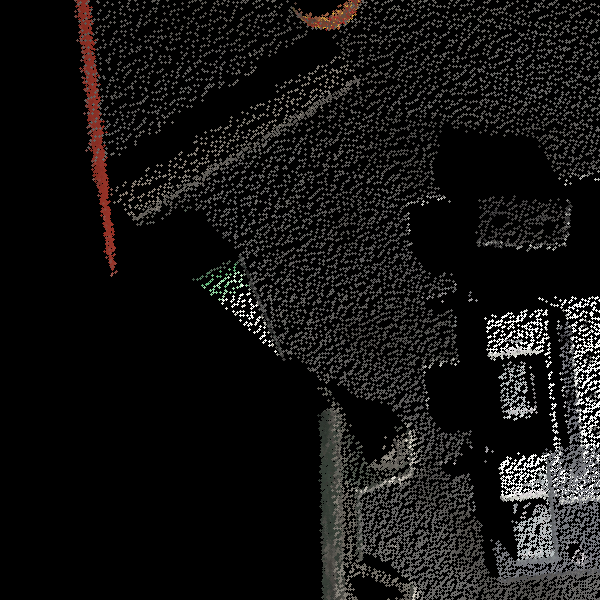

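The first map was off-window; the plate is near (0.521, -0.259), yaw about 5.4°. Next I'll locate the lugs in the plate frame.

```bash
python3 - <<'E'
from h import *
a=np.radians(5.35);R=np.array([[np.cos(a),-np.sin(a)],[np.sin(a),np.cos(a)]])
for n in ['scene','side']:
    f=np.load(n+'.npz');p,d=f['p'],f['d'];W=world(n,p,d)
    L=(W[...,:2]*1000-[521.5,-259])@R; z=W[...,2]*1000
    m=(d>0)&(abs(z-51)<4)&(p.min(2)>140)
    for nm,sx,sy in [('fl',-1,1),('fr',-1,-1),('bl',1,1),('br',1,-1)]:
        q=m&(L[...,0]*sx>15)&(abs(L[...,0])<95)&(L[...,1]*sy>60)&(L[...,1]*sy<92)
        print(n,nm,q.sum(),np.percentile(L[q][:,0],[2,98]) if q.any() else 0, np.median(z[q]))
        k=(d>0)&(z>38)&(z<62)&(L[...,1]*sy>55)&(L[...,1]*sy<110)&~m&(abs(L[...,0])<140)&(L[...,0]*sx>(-0 if sx<0 else -20))
    for sy in (1,-1):
        q=(d>0)&(abs(L[...,0])<150)&(L[...,1]*sy>58)&(L[...,1]*sy<112)&(z>30)&(z<65)
        for x0 in range(-140,100,8):
            w=q&(abs(L[...,0]-x0)<4)
            if w.sum()>3: print(n,sy,x0,w.sum(),np.percentile(z[w],[10,50,95]).round(),np.percentile(L[w][:,1],[5,95]).round())
E
```

```text
scene fl 192 [-79.77704529 -45.17011382] 50.80378703191204
scene fr 230 [-79.31615092 -44.42624114] 50.78143594908714
scene bl 141 [39.89021582 74.82613007] 50.761594764735314
scene br 170 [40.63082696 75.00524982] 50.59555873114298
scene 1 -132 49 [31. 32. 55.] [60. 87.]
scene 1 -124 74 [31. 32. 57.] [60. 87.]
scene 1 -116 54 [31. 32. 49.] [61. 88.]
scene 1 -108 60 [31. 32. 47.] [60. 88.]
scene 1 -100 53 [31. 32. 43.] [60. 88.]
scene 1 -92 36 [31. 33. 39.] [59. 85.]
scene 1 -84 29 [32. 36. 50.] [59. 89.]
scene 1 -76 158 [33. 46. 52.] [60. 97.]
scene 1 -68 64 [31. 51. 52.] [61. 95.]
scene 1 -60 46 [50. 51. 52.] [59. 96.]
scene 1 -52 47 [50. 51. 52.] [61. 96.]
scene 1 -44 21 [50. 51. 51.] [58. 91.]
scene 1 -12 22 [31. 32. 56.] [68. 88.]
scene 1 -4 46 [31. 51. 57.] [64. 89.]
scene 1 4 22 [31. 31. 47.] [64. 91.]
scene 1 12 23 [31. 32. 46.] [64. 89.]
scene 1 20 24 [31. 32. 42.] [64. 89.]
scene 1 28 19 [30. 31. 38.] [69. 86.]
scene 1 36 17 [36. 47. 51.] [62. 94.]
scene 1 44 122 [33. 46. 52.] [62. 97.]
scene 1 52 46 [32. 51. 52.] [61. 94.]
scene 1 60 32 [50. 51. 52.] [61. 96.]
scene 1 68 3
[... 1960 characters left out ...]
88. -59.]
side -1 -76 61 [32. 47. 51.] [-95. -61.]
side -1 -68 39 [50. 51. 52.] [-94. -60.]
side -1 -60 41 [50. 51. 52.] [-95. -60.]
side -1 -52 37 [50. 51. 52.] [-93. -62.]
side -1 -44 35 [50. 51. 52.] [-96. -62.]
side -1 -4 30 [31. 54. 57.] [-88. -63.]
side -1 4 22 [31. 48. 52.] [-90. -63.]
side -1 12 28 [31. 46. 49.] [-87. -63.]
side -1 20 18 [31. 42. 45.] [-83. -64.]
side -1 28 9 [38. 40. 41.] [-84. -69.]
side -1 36 11 [35. 35. 37.] [-91. -75.]
side -1 44 55 [33. 47. 51.] [-95. -62.]
side -1 52 35 [50. 51. 52.] [-96. -60.]
side -1 60 37 [50. 51. 52.] [-93. -60.]
side -1 68 31 [49. 51. 52.] [-96. -60.]
side -1 76 30 [50. 51. 52.] [-95. -61.]
  return _methods._mean(a, axis=axis, dtype=dtype,
  ret = ret.dtype.type(ret / rcount)
```

send_rows(moves=[0, 0, 40, 0, 40, -30, 45, 4, 80, -60, 45, 8, 110, -110, 45, 12, 130, -150, 45, 16, 150, -200, 45, 20, 170, -250, 45, 24, 185, -300, 45, 27.3, 200, -350, 45, 27.3, 210, -400, 45, 27.3], fingers=-1)

```text
clock: 1.1
tool_pos: [0.422, 0.1471, 0.276]
eef_rot: [[-0.996, -0.093, -0.0], [-0.093, 0.996, -0.0], [0.0, 0.0, -1.0]]
contact_force: [0.7, -0.0, -0.1]
gripper_width: -0.0001
finger_force: 0.0
```

send_rows(moves=[5, -50, 0, 0, 10, -100, 0, 0, 15, -150, 0, 0, 20, -200, 0, 0, 25, -250, 0, 0, 30, -300, 0, 0, 30, -322, -50, 0, 30, -322, -100, 0, 30, -322, -145, 0, 30, -322, -165, 0])

```text
clock: 2.1
tool_pos: [0.4479, -0.1714, 0.1063]
eef_rot: [[-0.996, -0.091, -0.007], [-0.091, 0.996, 0.004], [0.007, 0.005, -1.0]]
contact_force: [-0.2, 1.4, -0.9]
gripper_width: -0.0003
finger_force: 0.0
```

```bash
python3 - <<'E'
from h import *
s=manip.get_state();print(s['clock'],s['tool_pos'],s['eef_rot'],s['gripper_width'],s['contact_force'],s['qpos'])
E
```

```text
2.1 [ 0.44790681 -0.171431    0.10631335] [[-0.99578229 -0.09144752 -0.00741469]
 [-0.09148002  0.99579818  0.00416927]
 [ 0.00700226  0.00482999 -0.99996382]] -0.00028213804590872504 [-0.15175538  1.37023501 -0.85264102] [-4.97989907e-01  2.74024172e-01 -4.03799017e-01  9.01478871e-01
  1.21189741e-04 -5.89583862e-01]
```

send_rows(moves=[0, 0, -20, 0, 0, 0, -40, 0, 0, 0, -50, 0, 0, 0, -54, 0, 0, 0, -54, 0, 0, 0, -54, 0])

```text
clock: 2.7
tool_pos: [0.4524, -0.1733, 0.0581]
eef_rot: [[-0.996, -0.093, 0.001], [-0.093, 0.996, -0.001], [-0.001, -0.001, -1.0]]
contact_force: [-0.9, 0.3, 0.7]
gripper_width: 0.0003
finger_force: 0.0
```

send_rows(moves=[0, 0, -2, 0, 0, 0, -4, 0, 0, 0, -5, 0, 0, 0, -6, 0, 0, 0, -6, 0, 0, 0, -6, 0])

```text
clock: 3.3
tool_pos: [0.4519, -0.173, 0.052]
eef_rot: [[-0.996, -0.093, 0.0], [-0.093, 0.996, -0.0], [-0.0, -0.0, -1.0]]
contact_force: [-1.5, 2.3, 5.8]
gripper_width: 0.0003
finger_force: 3.1
```

send_rows(moves=[0, 0, 6, 0, 2, -16, 8, 0, 2, -16, 8, 0, 2, -16, 2, 0, 2, -16, 2, 0, 2, -16, 0, 0])

```text
clock: 3.9
tool_pos: [0.4531, -0.1886, 0.0519]
eef_rot: [[-0.996, -0.093, -0.001], [-0.093, 0.996, 0.0], [0.001, 0.001, -1.0]]
contact_force: [-7.8, 3.9, 27.1]
gripper_width: 0.0001
finger_force: 13.3
```

send_rows(moves=[0, 0, -1, 0, 0, 0, -1, 0, 0, 0, -1, 0])

```text
clock: 4.2
tool_pos: [0.4531, -0.1887, 0.0519]
eef_rot: [[-0.996, -0.093, -0.001], [-0.093, 0.996, -0.0], [0.001, -0.0, -1.0]]
contact_force: [-6.5, 2.3, 19.2]
gripper_width: -0.0002
finger_force: 9.5
```

send_rows(moves=[0, 0, -1, 0, 0, 0, -1, 0, 0, 0, -1, 0])

```text
clock: 4.5
tool_pos: [0.4531, -0.1886, 0.0519]
eef_rot: [[-0.996, -0.093, -0.0], [-0.093, 0.996, -0.001], [0.0, -0.001, -1.0]]
contact_force: [-9.4, 4.1, 27.5]
gripper_width: -0.0001
finger_force: 13.8
```

Front left is solid (27 N, no give). Next front right.

send_rows(moves=[0, 0, 15, 0, 2, 0, 40, 0, 6, -40, 40, 0, 10, -85, 40, 0, 14, -125, 40, 0, 15, -151, 40, 0, 15, -151, 25, 0, 15, -151, 10, 0, 15, -151, 6, 0, 15, -151, 5, 0])

```text
clock: 5.5
tool_pos: [0.4681, -0.339, 0.0534]
eef_rot: [[-0.996, -0.093, -0.002], [-0.093, 0.996, 0.002], [0.002, 0.002, -1.0]]
contact_force: [-0.3, -0.9, 0.1]
gripper_width: 0.0003
finger_force: 0.0
```

send_rows(moves=[0, 0, -2, 0, 0, 0, -3, 0, 0, 0, -3, 0, 0, 0, -3, 0])

```text
clock: 5.9
tool_pos: [0.4692, -0.3401, 0.0521]
eef_rot: [[-0.996, -0.093, 0.001], [-0.093, 0.996, -0.001], [-0.001, -0.001, -1.0]]
contact_force: [-0.2, 0.8, 2.8]
gripper_width: -0.0005
finger_force: 1.7
```

send_rows(moves=[0, 0, -1, 0, 0, 0, -1, 0, 0, 0, -1, 0])

```text
clock: 6.2
tool_pos: [0.4693, -0.3401, 0.0521]
eef_rot: [[-0.996, -0.093, 0.001], [-0.093, 0.996, -0.001], [-0.001, -0.001, -1.0]]
contact_force: [-1.9, 2.5, 10.2]
gripper_width: 0.0001
finger_force: 5.2
```

send_rows(moves=[0, 0, -1, 0, 0, 0, -1, 0, 0, 0, -1, 0])

```text
clock: 6.5
tool_pos: [0.4693, -0.3401, 0.052]
eef_rot: [[-0.996, -0.093, 0.002], [-0.093, 0.996, -0.001], [-0.002, -0.001, -1.0]]
contact_force: [-5.2, 4.2, 17.1]
gripper_width: -0.0001
finger_force: 8.4
```

send_rows(moves=[0, 0, 15, 0, 5, 0, 43, 0, 45, 4, 43, 0, 85, 8, 43, 0, 119, 11, 43, 0, 119, 11, 43, 0, 119, 11, 20, 0, 119, 11, 8, 0, 119, 11, 6, 0, 119, 11, 6, 0])

```text
clock: 7.5
tool_pos: [0.5866, -0.3287, 0.0548]
eef_rot: [[-0.996, -0.092, -0.002], [-0.092, 0.996, 0.001], [0.002, 0.001, -1.0]]
contact_force: [-0.1, 0.2, -1.2]
gripper_width: -0.0001
finger_force: 0.0
```

send_rows(moves=[0, 0, -2, 0, 0, 0, -4, 0, 0, 0, -4, 0, 0, 0, -4, 0])

```text
clock: 7.9
tool_pos: [0.5882, -0.3294, 0.0521]
eef_rot: [[-0.996, -0.092, 0.001], [-0.092, 0.996, -0.001], [-0.001, -0.001, -1.0]]
contact_force: [0.0, 0.2, 2.6]
gripper_width: -0.0001
finger_force: 1.1
```

send_rows(moves=[0, 0, -1, 0, 0, 0, -1, 0, 0, 0, -1, 0])

```text
clock: 8.2
tool_pos: [0.5882, -0.3294, 0.0521]
eef_rot: [[-0.996, -0.092, 0.001], [-0.092, 0.996, -0.001], [-0.001, -0.001, -1.0]]
contact_force: [-2.1, 1.2, 7.4]
gripper_width: 0.0007
finger_force: 3.8
```

send_rows(moves=[0, 0, -1, 0, 0, 0, -1.5, 0, 0, 0, -1.5, 0])

```text
clock: 8.5
tool_pos: [0.5882, -0.3295, 0.052]
eef_rot: [[-0.996, -0.093, 0.002], [-0.093, 0.996, -0.002], [-0.002, -0.002, -1.0]]
contact_force: [-4.4, 2.0, 15.5]
gripper_width: 0.0003
finger_force: 7.5
```

send_rows(moves=[0, 0, 15, 0, 0, 0, 42, 0, -4, 40, 42, 0, -8, 85, 42, 0, -12, 125, 42, 0, -14, 151, 42, 0, -14, 151, 25, 0, -14, 151, 10, 0, -14, 151, 7, 0, -14, 151, 6, 0])

```text
clock: 9.5
tool_pos: [0.5733, -0.1778, 0.0544]
eef_rot: [[-0.996, -0.093, -0.001], [-0.093, 0.996, 0.001], [0.001, 0.001, -1.0]]
contact_force: [-0.1, -1.2, 0.3]
gripper_width: -0.0001
finger_force: 0.0
```

send_rows(moves=[0, 0, -2, 0, 0, 0, -4, 0, 0, 0, -4, 0, 0, 0, -4, 0])

```text
clock: 9.9
tool_pos: [0.5745, -0.1785, 0.0517]
eef_rot: [[-0.996, -0.092, 0.002], [-0.092, 0.996, -0.001], [-0.002, -0.001, -1.0]]
contact_force: [0.0, 0.4, 2.5]
gripper_width: 0.0001
finger_force: 1.4
```

send_rows(moves=[0, 0, -1, 0, 0, 0, -1, 0, 0, 0, -1, 0])

```text
clock: 10.2
tool_pos: [0.5746, -0.1783, 0.0504]
eef_rot: [[-0.996, -0.093, 0.002], [-0.093, 0.996, -0.001], [-0.002, -0.001, -1.0]]
contact_force: [1.3, -1.4, 3.4]
gripper_width: -0.0002
finger_force: 1.8
```

Back left is sinking (50.4 mm at 3.4 N). I'll press it fully down.

send_rows(moves=[0, 0, -2, 0, 0, 0, -4, 0, 0, 0, -4, 0, 0, 0, -4, 0])

```text
clock: 10.6
tool_pos: [0.5748, -0.1783, 0.0482]
eef_rot: [[-0.996, -0.093, 0.003], [-0.093, 0.996, -0.001], [-0.003, -0.001, -1.0]]
contact_force: [-3.0, 1.4, 16.7]
gripper_width: -0.0002
finger_force: 8.4
```

send_rows(moves=[0, 0, 0, 0, 0, 0, 0, 0, 0, 0, 0, 0])

```text
clock: 10.9
tool_pos: [0.5748, -0.1782, 0.0482]
eef_rot: [[-0.996, -0.093, 0.003], [-0.093, 0.996, -0.001], [-0.003, -0.001, -1.0]]
contact_force: [-2.2, 1.9, 17.6]
gripper_width: -0.0002
finger_force: 8.4
```

Back left rocks (3.8 mm). Let go, then press its shim.

send_rows(moves=[0, 0, 15, 0, 0, 0, 45, 0, 0, 0, 45, 0, -25, -2, 45, 0, -54, -5, 45, 0, -54, -5, 45, 0, -54, -5, 25, 0, -54, -5, 15, 0, -54, -5, 12, 0, -54, -5, 9, 0])

```text
clock: 11.9
tool_pos: [0.5209, -0.1829, 0.0551]
eef_rot: [[-0.996, -0.093, 0.001], [-0.093, 0.996, 0.0], [-0.001, 0.0, -1.0]]
contact_force: [1.4, 0.3, 6.7]
gripper_width: -0.0003
finger_force: 3.0
```

send_rows(moves=[0, 0, -2, 0, 0, 0, -4, 0, 0, 0, -6, 0, 0, 0, -8, 0, 0, 0, -10, 0, 0, 0, -10, 0])

```text
clock: 12.5
tool_pos: [0.5203, -0.1835, 0.0457]
eef_rot: [[-0.996, -0.093, 0.0], [-0.093, 0.996, -0.001], [-0.0, -0.001, -1.0]]
contact_force: [-1.5, -0.7, 7.9]
gripper_width: -0.0001
finger_force: 3.1
```

send_rows(moves=[0, 0, -2, 0, 0, 0, -4, 0, 0, 0, -6, 0, 0, 0, -8, 0, 0, 0, -10, 0, 0, 0, -10, 0])

```text
clock: 13.1
tool_pos: [0.5188, -0.1837, 0.0357]
eef_rot: [[-0.996, -0.092, -0.002], [-0.092, 0.996, -0.002], [0.003, -0.002, -1.0]]
contact_force: [-6.4, -1.5, 11.7]
gripper_width: 0.0001
finger_force: 5.7
```

send_rows(moves=[0, 0, -1, 0, 0, 0, -2, 0, 0, 0, -2, 0, 0, 0, -2, 0])

```text
clock: 13.5
tool_pos: [0.5189, -0.1838, 0.0355]
eef_rot: [[-0.996, -0.092, -0.002], [-0.092, 0.996, -0.003], [0.002, -0.002, -1.0]]
contact_force: [-10.1, 0.9, 24.1]
gripper_width: -0.0001
finger_force: 12.4
```

Flat, against its stop (24 N at 35.5 mm). Withdraw upward and check.

send_rows(moves=[0, 0, 10, 0, 0, 0, 40, 0, 0, 0, 90, 0, 0, 0, 140, 0, 0, 0, 190, 0, -30, 40, 200, 0, -60, 80, 200, 0, -90, 120, 200, 0, -90, 120, 200, 0, -90, 120, 200, 0])

```text
clock: 14.5
tool_pos: [0.4294, -0.0622, 0.233]
eef_rot: [[-0.996, -0.094, 0.0], [-0.094, 0.996, -0.0], [-0.0, -0.0, -1.0]]
contact_force: [0.1, -0.7, 0.0]
gripper_width: 0.0002
finger_force: 0.0
```

```bash
python3 - <<'E'
from h import *
s=manip.get_state();print(s['clock'],s['tool_pos'],s['contact_force'])
a=np.radians(5.35);R=np.array([[np.cos(a),-np.sin(a)],[np.sin(a),np.cos(a)]])
for n in ['scene','side']:
    p,d=manip.grab_frame(n);W=world(n,p,d);np.savez(n+'2.npz',p=p,d=d)
    L=(W[...,:2]*1000-[521.5,-259])@R; z=W[...,2]*1000
    m=(d>0)&(abs(z-51)<6)&(p.min(2)>140)&(abs(L).max(-1)<130)
    k,l,st,_=cv2.connectedComponentsWithStats(m.astype(np.uint8));m=l==1+st[1:,4].argmax()
    print(n,cv2.minAreaRect((W[m][:,:2]*1000).astype(np.float32)))
    for nm,x,y in [('fl',-122,76),('fr',-122,-76),('bl',-2,76),('br',-2,-76)]:
        w=(d>0)&(abs(L[...,0]-x)<7)&(abs(L[...,1]-y)<10)
        print(nm,w.sum(),np.percentile(z[w],95) if w.any() else None)
    if n=='scene': cv2.imwrite('pics/end.png',cv2.resize(p[140:290,190:410,::-1],None,fx=3,fy=3))
E
```

```text
14.5 [ 0.42943802 -0.06216345  0.23297417] [ 0.13990494 -0.73839832  0.04432299]
scene ((519.4171142578125, -259.1784362792969), (171.68197631835938, 200.17916870117188), 5.591708183288574)
fl 78 56.35336683881832
fr 99 57.562503772429764
bl 32 35.620716961387046
br 74 56.97443418760789
side ((523.082275390625, -256.98028564453125), (171.28643798828125, 200.67218017578125), 5.242205619812012)
fl 0 None
fr 59 56.866248463000304
bl 12 36.13026733282201
br 30 57.053183127104425
```

View pics/end.png

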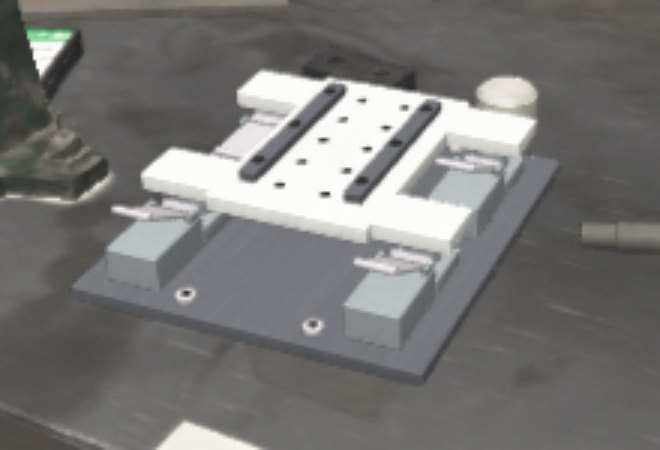

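The back-left shim (crop pixel ~245,135) lies flat. The shims at (150,210), (395,260) and (470,160) still stand, and the plate has not moved.

```bash
python3 -c "
from rig import manip
print(manip.sign_off())"
```

```text
the job is handed in; nothing more can be done
None
```

The back-left lug was the one that gave (3.8 mm). I let it go and pressed its shim flat; the other three shims still stand, the plate has not measurably moved, the hand is clear, and the job is handed in (no verdict was returned).

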